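# Start the mould vibrating table from its key desk

### The arm

A 7-joint arm with a two-finger parallel gripper is mounted at the origin on the work surface. World frame = base frame: x ahead of the robot, y to its left, z up, the work surface at z = 0. Lengths are in m, angles in rad, forces in N, time in s.
With the tool pointing down it reaches from about 0.35 to 0.9 m from the base axis. Payload 8.1 kg.
Tool frame: the origin (TCP) lies at the very end of the fingers, on their centre line; the grasp point (between the pads) lies 19 mm behind it; z points along the fingers, y is the line along which they close (so a half turn about z gives the same grasp; the last joint's range is limited). The gripper opens to 85 mm and grips with 20 to 120 N. Pads are 22 mm wide; open, the fingers measure 114 mm over their backs; the gripper's body (76 mm by 85 mm) begins 54 mm behind the grasp point. The pads swing forward as they close: fully open they stand 13 mm farther back than shut.
Start: joints at [-1.4, 0.434, 0.025, 1.573, -0.012, 1.134, -0.075], TCP at [0.169, 0.602, 0.231] pointing down, gripper open.
Joint ranges: [-2.62, 2.62], [-0.44, 2.09], [-1.27, 1.32], [0.08, 2.57], [-1.32, 4.46], [0.12, 2], [-2.74, 2.74]. Speed limits (rad/s): [2.22, 2.22, 3.01, 3.01, 3.14, 3.14, 3.14].

### API

Orientations are given as a unit quaternion [x, y, z, w].
In Python, from bench import * gives the robot as it stands.
- The arm moves only by the tool drive_tool, never from a script. Its argument "steps" is a list of rows, each an object with "fingers": the opening, from 0 (shut) to 1 (fully open); "xyz": the shift along the tool's x, y, z each as a share of 0.3 m, from -1 to 1, a list of three; "twist": the turn, a rotation vector about the tool's x, y, z each as a share of 90 degrees, from -1 to 1, a list of three. A call has 1 to 20 rows; each row shifts and turns the commanded pose from where the row before left it, along the tool's axes as they then stand; what a row does not reach is not made up. A row lasts 1/8 s, in which the tool goes at most 62.5 mm and 10.7 degrees, less where a joint would pass 70% of its speed; a pose out of reach is approached as far as the arm can. A call with a number of a shift or a turn outside -1 to 1 is refused whole. A call with a gripper value outside its range is refused whole. The fingers move at their own pace and stop on an object; "grip_force" is the grip in N (left out, the last holds). Time passes only in rows, so rows that do not move let the fingers close. It gives the time, the measured TCP pose, the force, the opening and the grip force at its end, in the units of the state.
- sense(): the state, without advancing time (a new reading comes with each control period).
- capture(name): name is "scene" or "top"; returns a dict with "image" (480x640x3 uint8, red, green, blue), "camera_matrix" (3x3 intrinsics, pixels), "pose" (4x4, takes a point from camera to world coordinates). Camera axes: x right, y down, z forward; pixel columns grow to the right and rows downward; lengths in m; the calibration is good to about 2 mm. A picture is of the moment at which its call begins. There is no depth.
- sign_off(): hands the job in; it is judged then, once.
The state is a dict: "t": time; "joints": joint angles; "qd": joint speeds; "tau": joint torques, N m; "ee_pos": TCP position; "tool_rot": TCP orientation; "force": force on the tool from outside, world axes, zero at the start; "wrist_torque": the same for the moment, N m; "grip_width": finger opening in m; "grasp_force": force on a finger pad.
Only numpy, scipy, OpenCV 4.12 (cv2) and the standard library are available. Lean on these libraries where they do the work, as an engineer would, in place of code of your own. Each camera call takes 0.05 s, during which the arm holds its last target. There are 200 camera calls.

### The job

Start the vibrating table from its sloping key desk: press the large round key fully down and let it come back up, then the square key likewise, then press the bar key fully down, keep it down for two seconds and let it up. Press one key at a time and gently (never more than 30 N), leave the small round key alone, and do not disturb the things lying around the desk.

Things in the scene. Friction and masses are not known exactly. Their poses are not given: they have to be found in the camera images.
- desk: grey wedge-shaped control desk fixed to the bench, 150 mm deep (own x), 300 mm wide (own y). Origin: centre of its underside, at bench height. Low edge (35 mm high) towards own -x, about facing the robot; its top panel slopes up at 25 degrees to 105 mm at the back. Four keys stand across it in one level row, 66 mm apart at mid depth; which key is where changes from start to start.
- unit_round: mount, fixed to the desk, of the large round key: a black disc cap 32 mm across. Origin: on the key's axis in the plane of the sloping panel; own z: the key's axis, out of the panel (25 degrees off vertical, leaning to the desk's low edge). A white plate 60 x 48 mm, 4 mm thick, surrounds the cap.
- key_round (a joint): travel of the large round key, m: 0 = up, 0.006 = fully down at its stop. Spring: starts to move at 1.8 N, reaches the stop at 6 N, rigid beyond; springs back by itself. Load limit 30 N. Unpressed, its flat top stands 12 to 18 mm above the mount's origin along own z: each key is screwed in to its own depth, different at each start and not reported; feel for it.
- unit_square: mount, fixed to the desk, of the square key: a black cap 28 x 28 mm. Origin: on the key's axis in the plane of the sloping panel; own z: the key's axis, out of the panel (25 degrees off vertical, leaning to the desk's low edge). A white plate 60 x 48 mm, 4 mm thick, surrounds the cap.
- key_square (a joint): travel of the square key, m: 0 = up, 0.006 = fully down at its stop. Spring: starts to move at 1.8 N, reaches the stop at 6 N, rigid beyond; springs back by itself. Load limit 30 N. Unpressed, its flat top stands 12 to 18 mm above the mount's origin along own z: each key is screwed in to its own depth, different at each start and not reported; feel for it.
- unit_bar: mount, fixed to the desk, of the bar key: a black oblong cap, 46 mm long up the slope (own x) by 16 mm wide (own y). Origin: on the key's axis in the plane of the sloping panel; own z: the key's axis, out of the panel (25 degrees off vertical, leaning to the desk's low edge). A white plate 60 x 48 mm, 4 mm thick, surrounds the cap.
- key_bar (a joint): travel of the bar key, m: 0 = up, 0.006 = fully down at its stop. Spring: starts to move at 1.8 N, reaches the stop at 6 N, rigid beyond; springs back by itself. Load limit 30 N. Unpressed, its flat top stands 12 to 18 mm above the mount's origin along own z: each key is screwed in to its own depth, different at each start and not reported; feel for it.
- unit_small: mount, fixed to the desk, of the small round key: a black cap only 16 mm across; it is the dump key, to be left alone. Origin: on the key's axis in the plane of the sloping panel; own z: the key's axis, out of the panel (25 degrees off vertical, leaning to the desk's low edge). A white plate 60 x 48 mm, 4 mm thick, surrounds the cap.
- key_small (a joint): travel of the small round key, m: 0 = up, 0.006 = fully down at its stop. Spring: starts to move at 1.8 N, reaches the stop at 6 N, rigid beyond; springs back by itself. Load limit 30 N. Unpressed, its flat top stands 12 to 18 mm above the mount's origin along own z: each key is screwed in to its own depth, different at each start and not reported; feel for it.
- brush: plaster brush with wooden handle, about 215 mm long and 44 mm wide, 28 mm high, lying in front of the desk; origin at the handle's front end, on the bench. A bystander.
- plug: white plaster cone plug, 52 mm wide, 50 mm high, standing in front of the desk; origin: centre of its underside. A bystander.
- jar: pale jar with white lid, 68 mm wide, 85 mm high, standing at the right end of the desk; origin: centre of its underside. A bystander.
- wedge: wooden block 90 x 45 x 30 mm, lying behind the desk; origin: centre of its underside. A bystander.

How it is judged:
On the way, in this order (a step that is already met when the one before it is completed fails the run):
1. the large round key is fully down (value of joint key_round above 0.005 m), for 0.1 s.
2. the large round key is released and back up (value of joint key_round below 0.001 m), for 0.1 s.
3. the square key is fully down (value of joint key_square above 0.005 m), for 0.1 s.
4. the square key is released and back up (value of joint key_square below 0.001 m), for 0.1 s.
5. the bar key is fully down and held there for a second (value of joint key_bar above 0.005 m), for 1 s.
6. the bar key is released and back up (value of joint key_bar below 0.001 m), for 0.1 s.
At the end, for the whole second after the job is handed in: All four keys are back up (each under 1 mm of travel) and brush, plug, jar and wooden block are within 20 mm of where they started (value of joint each of key_round, key_square, key_bar, key_small below 0.001 m and distance of each of brush, plug, jar, wedge from where it was at the start of the episode below 0.02 m); the robot touches nothing.
It fails at once if the small round key is pressed (value of joint key_small above 0.002 m).
It fails at once if two keys are pressed at the same time (value of joint each of key_round, key_square above 0.002 m or value of joint each of key_round, key_bar above 0.002 m or value of joint each of key_square, key_bar above 0.002 m).
It fails at once if a key is pushed with more than 30 N (contact force between any of unit_round, unit_square, unit_bar, unit_small and anything else above 30 N).
It fails at once if a bystander (brush, plug, jar or block) is moved by more than 20 mm (distance of any of brush, plug, jar, wedge from where it was at the start of the episode above 0.02 m).
It also fails if it takes over 51 s, if anything falls off the work surface, if the arm or the gripper's body presses on something with over 40 N, if the wrist force passes 120 N, or if a joint passes its speed limit or range.

## Working session

There is one attempt and no reset: what is moved stays moved. The work goes in short steps, Python scripts to look and compute and a tool call to move; the robot and the scene stay as the last step left them, time stands still between calls to the robot, and variables do not carry over. Pictures are saved under pics/ and viewed, at most 10 in all, crops included, and the job is handed in when it is done.

Besides the shell and the picture viewer there is one more tool, called after "Request:" by a JSON object that holds its "api" and its "payload", one argument or row to a line. drive_tool: Moves the arm, as the interface text tells. Shift numbers are shares of 0.3 m and turn numbers shares of 90 degrees, none past 1 either way. Its arguments: {"type":"object","properties":{"steps":{"type":"array"},"grip_force":{"type":"number"}},"required":["steps"]}

```bash
mkdir -p pics; ls
python3 - <<'E'
from bench import *
import cv2,numpy as np
for n in("scene","top"):
    c=capture(n); cv2.imwrite(f"pics/{n}0.png",c["image"][:,:,::-1]); np.savez(f"{n}0.npz",**c)
    print(n,c["camera_matrix"].round(1).tolist(),c["pose"].round(4).tolist())
s=sense();print(s["t"],s["ee_pos"],s["tool_rot"],s["force"])
E
```

```text
pics
scene [[487.9, 0.0, 318.7], [0.0, 487.9, 243.3], [0.0, 0.0, 1.0]] [[0.8658, 0.3579, -0.3497, 0.7875], [0.5003, -0.6234, 0.6009, -0.4105], [-0.003, -0.6952, -0.7188, 0.5517], [0.0, 0.0, 0.0, 1.0]]
top [[459.1, 0.0, 319.8], [0.0, 459.1, 244.6], [0.0, 0.0, 1.0]] [[-0.0151, -0.9852, 0.1705, 0.4465], [-0.9993, 0.0207, 0.031, -0.0281], [-0.0341, -0.1699, -0.9849, 0.7511], [0.0, 0.0, 0.0, 1.0]]
0.1 [0.16893412 0.60128514 0.23060772] [ 1.36516941e-01  9.90637495e-01 -6.90484330e-04 -2.91357471e-05] [0.27129439 0.05362927 0.07687472]
```

View pics/scene0.png

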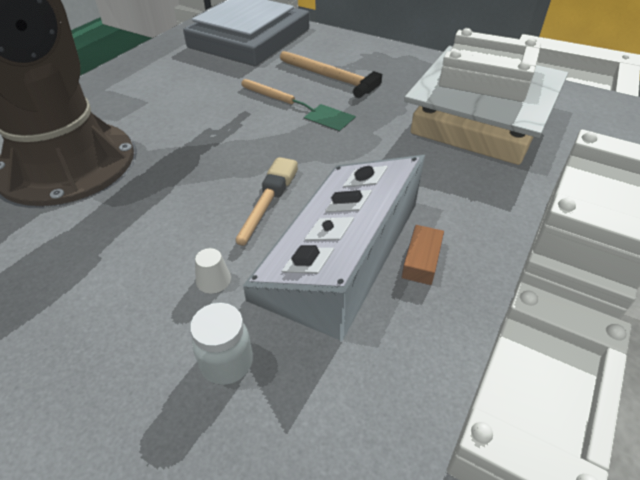

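View pics/top0.png

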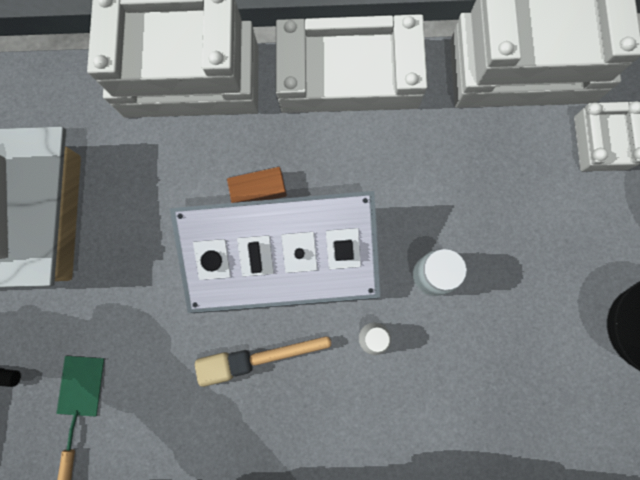

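The scene view shows, from far to near, round (364,173), bar (347,197), small (327,226) and square (306,256). In the top view they run left to right: round (211,261), bar (254,257), small (299,254), square (344,250). Next I'll look at enlarged crops.

Run:
```python
import cv2
a=cv2.imread("pics/top0.png")[185:320,170:390]; cv2.imwrite("pics/topc.png",cv2.resize(a,None,fx=3.6,fy=3.6,interpolation=cv2.INTER_CUBIC))
a=cv2.imread("pics/scene0.png")[150:340,240:440]; cv2.imwrite("pics/scenec.png",cv2.resize(a,None,fx=3,fy=3,interpolation=cv2.INTER_CUBIC))
```

```text
(no output)
```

View pics/topc.png

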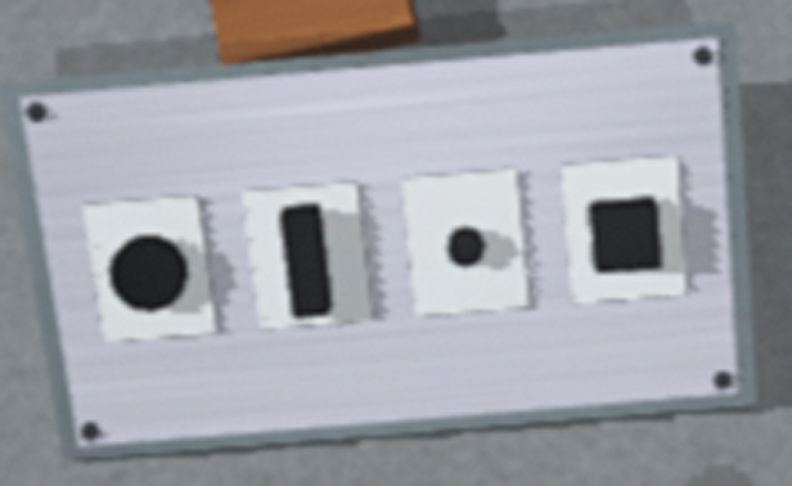

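View pics/scenec.png

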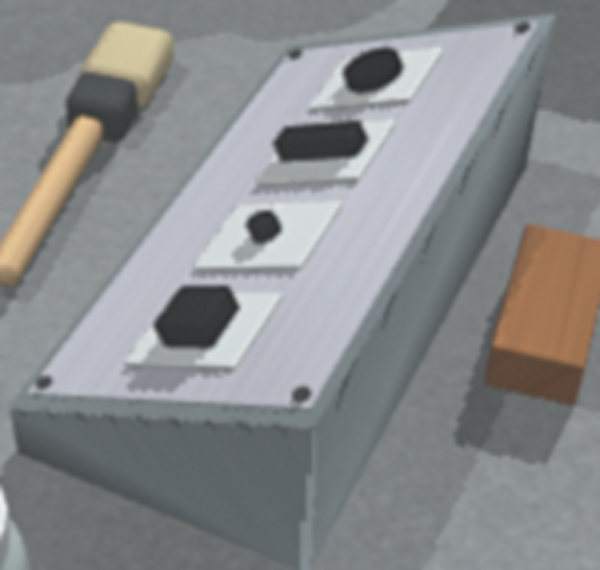

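```bash
cat > geo.py <<'E'
import numpy as np
from scipy.spatial.transform import Rotation as R
from scipy.optimize import least_squares
T=np.load("top0.npz");S=np.load("scene0.npz")
def proj(c,p):
    M=c["pose"];q=(p-M[:3,3])@M[:3,:3];q=q@c["camera_matrix"].T;return q[:,:2]/q[:,2:]
th=np.radians(25)
P=np.array([[np.cos(th),0,-np.sin(th)],[0,1,0],[np.sin(th),0,np.cos(th)]]) # cols: x up slope, y, z normal
ys={"round":.099,"bar":.033,"small":-.033,"square":-.099}
E
cat > fit.py <<'E'
from geo import *
tp={"round":[(84,207),(196,197),(217,330),(106,341)],"bar":[(243,192),(357,183),(379,318),(260,328)],"small":[(403,179),(518,170),(529,306),(417,315)],"square":[(562,165),(678,156),(686,293),(575,303)]}
sp={"round":[(441,47),(411,103),(310,110)],"bar":[(393,122),(357,184),(255,187)],"small":[(341,203),(297,271),(195,270),(226,205)],"square":[(281,292),(234,368),(128,366)]}
tsc=[(37,112),(703,56),(723,380),(90,431)];ssc=[(522,27),(301,395),(43,382),(294,53)]
sg=np.array([(1,1),(1,-1),(-1,-1),(-1,1)])
def res(v,full=False):
    x,y,z,yaw,a,b=v;o=[]
    W=lambda l:(np.atleast_2d(l)@P.T+[0,0,.07])@R.from_rotvec([0,0,yaw]).as_matrix().T+[x,y,z]
    for c,pl,sc,f,off in((T,tp,tsc,3.6,(170,185)),(S,sp,ssc,3,(240,150))):
        for k,u in pl.items():
            l=np.c_[sg*[.03,.024],np.full(4,.004)]+[0,ys[k],0]
            o.append(proj(c,W(l))[:len(u)]-(np.array(u)/f+off))
        o.append(proj(c,W(np.c_[sg*[a,b],np.full(4,.001)]))-(np.array(sc)/f+off))
    return np.concatenate(o) if full else np.concatenate(o).ravel()
r=least_squares(res,[.5,.05,0,.05,.07,.14],loss="soft_l1")
print(r.x.round(4));e=res(r.x,1);print(np.abs(e).max(0),e.std(0),[ (i,x.round(1).tolist()) for i,x in enumerate(e) if np.abs(x).max()>1.3])
# separate per view
v=r.x;Rd=R.from_rotvec([0,0,v[3]]).as_matrix()@P;o=v[:3]+[0,0,.07]
np.savez("desk.npz",R=Rd,o=o)
# z pose for the tool: z=-normal ; tool y along desk x or y
for k in ys: print(k,(o+Rd@[0,ys[k],0]).round(4),"top@15mm",(o+Rd@[0,ys[k],.015]).round(4))
print("normal",Rd[:,2].round(4))
# cap centres check
for k,u,w in(("round",(149,273),(372,70)),("small",(466,246),(264,227))):
  for h in(.012,.015,.018):
    p=(o+Rd@[0,ys[k],h])[None];print(k,h,((proj(T,p)-[170,185])*3.6).round(0),((proj(S,p)-[240,150])*3).round(0),u,w)
E
python3 fit.py
```

```text
[ 0.5518  0.0567 -0.0022  0.0632  0.0703  0.1366]
[4.24273832 1.79950225] [0.83969865 0.71315361] [(24, [0.3, -1.8]), (29, [4.2, 0.4]), (34, [0.9, 1.4]), (35, [0.8, 1.5])]
round [0.5456 0.1555 0.0678] top@15mm [0.5393 0.1551 0.0814]
bar [0.5497 0.0897 0.0678] top@15mm [0.5434 0.0893 0.0814]
small [0.5539 0.0238 0.0678] top@15mm [0.5476 0.0234 0.0814]
square [ 0.5581 -0.0421  0.0678] top@15mm [ 0.5517 -0.0425  0.0814]
normal [-0.4218 -0.0267  0.9063]
round 0.012 [[149. 276.]] [[371.  66.]] (149, 273) (372, 70)
round 0.015 [[147. 278.]] [[369.  61.]] (149, 273) (372, 70)
round 0.018 [[145. 280.]] [[367.  56.]] (149, 273) (372, 70)
small 0.012 [[466. 250.]] [[262. 222.]] (466, 246) (264, 227)
small 0.015 [[466. 252.]] [[259. 217.]] (466, 246) (264, 227)
small 0.018 [[466. 254.]] [[257. 212.]] (466, 246) (264, 227)
```

Fit agrees with the caps to about 2 mm (reading residual under 1 px, height 2 mm under nominal). Next I'll compute the transit.

```bash
cat > plan.py <<'E'
import sys
from geo import *
from bench import *
D=np.load("desk.npz");Rd,o=D["R"],D["o"]
Rt=np.c_[-Rd[:,0],Rd[:,1],-Rd[:,2]]
def go(k,h):
    s=sense();C=R.from_quat(s["tool_rot"]);tgt=o+Rd@[0,ys[k],h]
    d=tgt-s["ee_pos"];w=(C.inv()*R.from_matrix(Rt)).as_rotvec()
    print("t",round(s["t"],2),"now desk xyz mm",((s["ee_pos"]-o)@Rd*1e3).round(1),"tool shift share",(C.inv().apply(d)/.3).round(4),"twist share",(w/(np.pi/2)).round(4),"F normal",(s["force"]@Rd).round(2),"w",s["grip_width"])
if __name__=="__main__": go(sys.argv[1],float(sys.argv[2])/1e3)
E
python3 plan.py round 80
```

```text
t 0.1 now desk xyz mm [-246.4  567.6  294.5] tool shift share [-1.5042 -1.1277  0.3026] twist share [-0.0477 -0.2752 -0.211 ] F normal [ 0.28  0.04 -0.05] w 0.08514303349901015
```

Request:
{"api": "drive_tool", "payload": {
  "steps": [
    {"fingers": 0,"xyz": [-0.063,-0.047,0.012],"twist": [0,0,0]},
    {"fingers": 0,"xyz": [-0.125,-0.094,0.025],"twist": [0,0,0]},
    {"fingers": 0,"xyz": [-0.125,-0.094,0.025],"twist": [0,0,0]},
    {"fingers": 0,"xyz": [-0.125,-0.094,0.025],"twist": [0,0,0]},
    {"fingers": 0,"xyz": [-0.125,-0.094,0.025],"twist": [0,0,0]},
    {"fingers": 0,"xyz": [-0.125,-0.094,0.025],"twist": [0,0,0]},
    {"fingers": 0,"xyz": [-0.125,-0.094,0.025],"twist": [0,0,0]},
    {"fingers": 0,"xyz": [-0.125,-0.094,0.025],"twist": [0,0,0]},
    {"fingers": 0,"xyz": [-0.125,-0.094,0.025],"twist": [0,0,0]},
    {"fingers": 0,"xyz": [-0.125,-0.094,0.025],"twist": [0,0,0]},
    {"fingers": 0,"xyz": [-0.125,-0.094,0.025],"twist": [0,0,0]},
    {"fingers": 0,"xyz": [-0.125,-0.094,0.025],"twist": [0,0,0]},
    {"fingers": 0,"xyz": [-0.063,-0.047,0.012],"twist": [0,0,0]},
    {"fingers": 0,"xyz": [0,0,0],"twist": [-0.012,-0.069,-0.053]},
    {"fingers": 0,"xyz": [0,0,0],"twist": [-0.012,-0.069,-0.053]},
    {"fingers": 0,"xyz": [0,0,0],"twist": [-0.012,-0.069,-0.053]},
    {"fingers": 0,"xyz": [0,0,0],"twist": [-0.012,-0.069,-0.053]},
    {"fingers": 0,"xyz": [0,0,0],"twist": [0,0,0]}
  ]
}}

```text
t: 2.35
ee_pos: [0.5084, 0.154, 0.1405]
tool_rot: [-0.033, 0.976, 0.007, 0.216]
force: [-0.0, 0.4, -0.1]
grip_width: 0.0002
grasp_force: 0.0
```

```bash
python3 plan.py round 35
python3 - <<'E'
from bench import *
import cv2
c=capture("scene")["image"][:,:,::-1]; cv2.imwrite("pics/h1.png",cv2.resize(c[100:300,200:440],None,fx=3,fy=3))
E
```

```text
t 2.35 now desk xyz mm [-3.  99.8 81.6] tool shift share [-0.0103 -0.003   0.1552] twist share [ 0.0009 -0.0009  0.0024] F normal [-0.03  0.39 -0.05] w 0.00017153977152890932
```

View pics/h1.png

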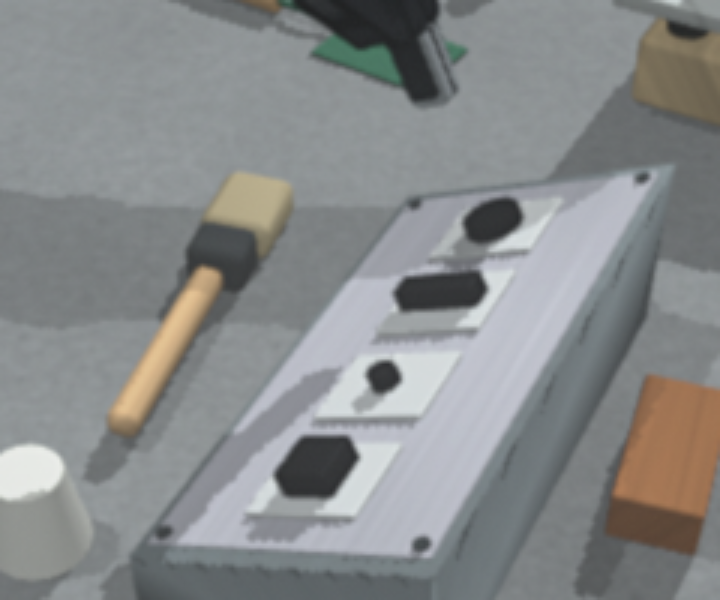

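The closed fingertip is at crop (430,100), hanging over the round key (493,220) along its normal. Next: descend to about 24 mm above the mount.

Request:
{"api": "drive_tool", "payload": {
  "steps": [
    {"fingers": 0,"xyz": [-0.013,-0.003,0.06],"twist": [0,0,0]},
    {"fingers": 0,"xyz": [0,0,0.06],"twist": [0,0,0]},
    {"fingers": 0,"xyz": [0,0,0.05],"twist": [0,0,0]},
    {"fingers": 0,"xyz": [0,0,0.01],"twist": [0,0,0]},
    {"fingers": 0,"xyz": [0,0,0.01],"twist": [0,0,0]},
    {"fingers": 0,"xyz": [0,0,0],"twist": [0,0,0]}
  ]
}}

```text
t: 3.15
ee_pos: [0.5396, 0.1547, 0.0914]
tool_rot: [-0.031, 0.976, 0.007, 0.217]
force: [0.1, 0.3, 0.8]
grip_width: -0.0003
grasp_force: 0.0
```

```bash
python3 plan.py round 16
python3 - <<'E'
from bench import *
import cv2
a=cv2.resize(capture("scene")["image"][120:280,260:420,::-1],None,fx=2.5,fy=2.5)
b=cv2.resize(capture("top")["image"][180:340,140:300,::-1],None,fx=2.5,fy=2.5)
cv2.imwrite("pics/h2.png",cv2.hconcat([a,b]))
E
```

```text
t 3.15 now desk xyz mm [ 4.5 98.6 23.9] tool shift share [0.015  0.0015 0.0264] twist share [ 0.0006  0.0008 -0.0003] F normal [0.47 0.24 0.63] w -0.00031161183801460155
```

View pics/h2.png

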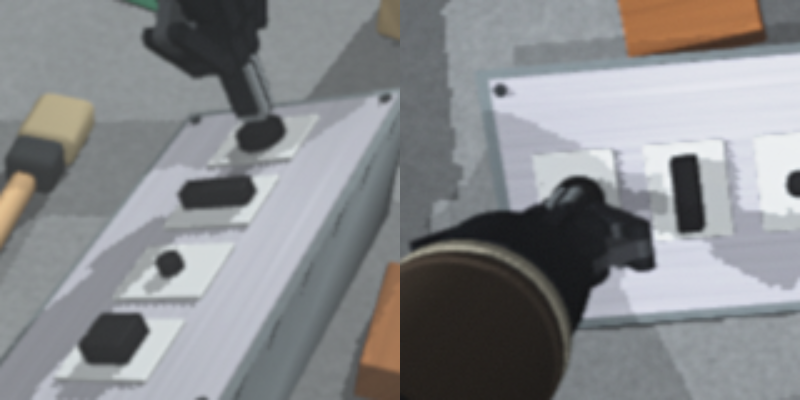

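The tip sits right above the round key (left view, about (255,115), key at (262,133)), but a few mm up the slope. I'll correct that and start feeling for the key.

Request:
{"api": "drive_tool", "payload": {
  "steps": [
    {"fingers": 0,"xyz": [0.011,0.001,0.005],"twist": [0,0,0]},
    {"fingers": 0,"xyz": [0,0,0.005],"twist": [0,0,0]},
    {"fingers": 0,"xyz": [0,0,0.003],"twist": [0,0,0]},
    {"fingers": 0,"xyz": [0,0,0],"twist": [0,0,0]},
    {"fingers": 0,"xyz": [0,0,0],"twist": [0,0,0]}
  ]
}}

```text
t: 3.88
ee_pos: [0.5374, 0.1554, 0.0868]
tool_rot: [-0.031, 0.976, 0.008, 0.217]
force: [-0.1, -0.7, 0.6]
grip_width: 0.0
grasp_force: 0.0
```

```bash
python3 plan.py round 16
```

```text
t 3.88 now desk xyz mm [ 0.6 99.3 20.6] tool shift share [ 0.0021 -0.0011  0.0154] twist share [0.0012 0.0011 0.0006] F normal [ 0.16 -0.66  0.6 ] w 2.1265477496878745e-05
```

Request:
{"api": "drive_tool", "payload": {
  "steps": [
    {"fingers": 0,"xyz": [0,0,0.0035],"twist": [0,0,0]},
    {"fingers": 0,"xyz": [0,0,0.0035],"twist": [0,0,0]},
    {"fingers": 0,"xyz": [0,0,0.0035],"twist": [0,0,0]},
    {"fingers": 0,"xyz": [0,0,0],"twist": [0,0,0]}
  ]
}}

```text
t: 4.38
ee_pos: [0.5387, 0.1553, 0.0838]
tool_rot: [-0.032, 0.976, 0.008, 0.217]
force: [-0.3, -0.3, 1.1]
grip_width: 0.0
grasp_force: 0.0
```

```bash
python3 plan.py round 16
```

```text
t 4.38 now desk xyz mm [ 0.5 99.2 17.3] tool shift share [ 0.0017 -0.0008  0.0044] twist share [0.0011 0.001  0.0007] F normal [ 0.19 -0.3   1.16] w 2.962132540289695e-05
```

Request:
{"api": "drive_tool", "payload": {
  "steps": [
    {"fingers": 0,"xyz": [0,0,0.0035],"twist": [0,0,0]},
    {"fingers": 0,"xyz": [0,0,0.0035],"twist": [0,0,0]},
    {"fingers": 0,"xyz": [0,0,0.0035],"twist": [0,0,0]},
    {"fingers": 0,"xyz": [0,0,0],"twist": [0,0,0]}
  ]
}}

```text
t: 4.88
ee_pos: [0.54, 0.1555, 0.081]
tool_rot: [-0.032, 0.976, 0.008, 0.217]
force: [-1.3, -0.4, 2.0]
grip_width: 0.0
grasp_force: 1.1
```

```bash
python3 plan.py round 16
```

```text
t 4.88 now desk xyz mm [ 0.6 99.3 14.3] tool shift share [ 0.0019 -0.0011 -0.0058] twist share [0.0012 0.0011 0.0007] F normal [-0.32 -0.36  2.33] w 2.1180089993278827e-05
```

Request:
{"api": "drive_tool", "payload": {
  "steps": [
    {"fingers": 0,"xyz": [0,0,0.0035],"twist": [0,0,0]},
    {"fingers": 0,"xyz": [0,0,0.0035],"twist": [0,0,0]},
    {"fingers": 0,"xyz": [0,0,0.0035],"twist": [0,0,0]},
    {"fingers": 0,"xyz": [0,0,0],"twist": [0,0,0]}
  ]
}}

```text
t: 5.38
ee_pos: [0.5414, 0.1556, 0.0781]
tool_rot: [-0.032, 0.976, 0.008, 0.217]
force: [-2.9, 0.1, 3.6]
grip_width: -0.0002
grasp_force: 2.2
```

```bash
python3 plan.py round 16
```

```text
t 5.38 now desk xyz mm [ 0.6 99.3 11.1] tool shift share [ 0.0019 -0.0011 -0.0163] twist share [0.0012 0.0011 0.0006] F normal [-1.04  0.26  4.5 ] w -0.0001966216428060308
```

Request:
{"api": "drive_tool", "payload": {
  "steps": [
    {"fingers": 0,"xyz": [0,0,0.0033],"twist": [0,0,0]},
    {"fingers": 0,"xyz": [0,0,0.0033],"twist": [0,0,0]},
    {"fingers": 0,"xyz": [0,0,0],"twist": [0,0,0]}
  ]
}}

```text
t: 5.75
ee_pos: [0.5422, 0.1556, 0.0764]
tool_rot: [-0.032, 0.976, 0.008, 0.217]
force: [-3.7, -0.2, 5.5]
grip_width: 0.0005
grasp_force: 2.9
```

```bash
python3 plan.py round 16
```

```text
t 5.75 now desk xyz mm [ 0.6 99.3  9.1] tool shift share [ 0.0019 -0.001  -0.0229] twist share [0.0012 0.0011 0.0006] F normal [-1.04  0.06  6.6 ] w 0.00045015413527675705
```

Request:
{"api": "drive_tool", "payload": {
  "steps": [
    {"fingers": 0,"xyz": [0,0,0.0017],"twist": [0,0,0]},
    {"fingers": 0,"xyz": [0,0,0],"twist": [0,0,0]},
    {"fingers": 0,"xyz": [0,0,0],"twist": [0,0,0]}
  ]
}}

```text
t: 6.12
ee_pos: [0.5423, 0.1557, 0.0762]
tool_rot: [-0.031, 0.976, 0.008, 0.217]
force: [-6.7, -1.2, 12.3]
grip_width: 0.0003
grasp_force: 7.1
```

```bash
python3 plan.py round 16
```

```text
t 6.12 now desk xyz mm [ 0.6 99.3  9. ] tool shift share [ 0.0019 -0.0011 -0.0234] twist share [0.0013 0.0013 0.0006] F normal [-0.96 -0.81 14.04] w 0.00030366128313479886
```

Stop reached at 14 N. Now I'll retract and move across to the square key, staying clear of the bar and small keys.

Request:
{"api": "drive_tool", "payload": {
  "steps": [
    {"fingers": 0,"xyz": [0,0,-0.015],"twist": [0,0,0]},
    {"fingers": 0,"xyz": [0,0,-0.06],"twist": [0,0,0]},
    {"fingers": 0,"xyz": [0,0,-0.06],"twist": [0,0,0]},
    {"fingers": 0,"xyz": [0,0,0],"twist": [0,0,0]},
    {"fingers": 0,"xyz": [0,-0.06,0],"twist": [0,0,0]},
    {"fingers": 0,"xyz": [0,-0.12,0],"twist": [0,0,0]},
    {"fingers": 0,"xyz": [0,-0.12,0],"twist": [0,0,0]},
    {"fingers": 0,"xyz": [0,-0.12,0],"twist": [0,0,0]},
    {"fingers": 0,"xyz": [0,-0.12,0],"twist": [0,0,0]},
    {"fingers": 0,"xyz": [0,-0.1,0],"twist": [0,0,0]},
    {"fingers": 0,"xyz": [0,-0.02,0],"twist": [0,0,0]},
    {"fingers": 0,"xyz": [0,0,0],"twist": [0,0,0]},
    {"fingers": 0,"xyz": [0,0,0],"twist": [0,0,0]}
  ]
}}

```text
t: 7.75
ee_pos: [0.5382, -0.0414, 0.1121]
tool_rot: [-0.033, 0.976, 0.008, 0.217]
force: [0.1, 0.1, -0.4]
grip_width: 0.0001
grasp_force: 0.0
```

```bash
python3 plan.py square 22
python3 - <<'E'
from bench import *
import cv2
a=cv2.resize(capture("scene")["image"][140:300,220:380,::-1],None,fx=2.5,fy=2.5)
b=cv2.resize(capture("top")["image"][180:340,240:400,::-1],None,fx=2.5,fy=2.5)
cv2.imwrite("pics/h3.png",cv2.hconcat([a,b]))
E
```

```text
t 7.75 now desk xyz mm [  0.8 -97.1  48.5] tool shift share [ 0.0027 -0.0065  0.0884] twist share [0.0021 0.001  0.0018] F normal [-0.04  0.06 -0.41] w 8.457644707409503e-05
```

View pics/h3.png

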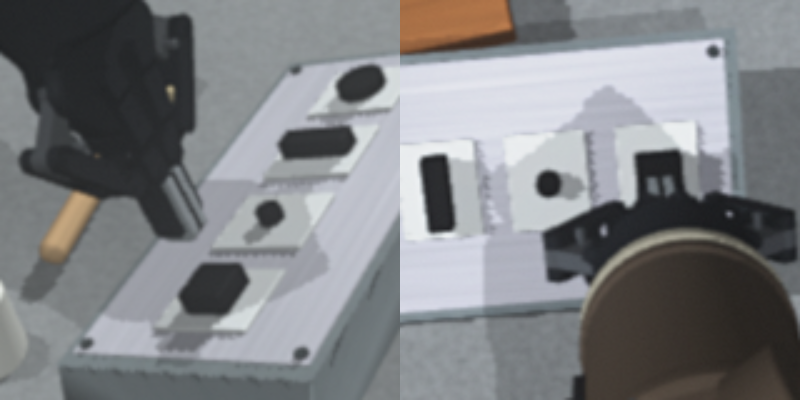

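The fingertip is centred over the square key (right view, tip and cap both near x=659). The small key at (548,183) is well clear. Descending.

Request:
{"api": "drive_tool", "payload": {
  "steps": [
    {"fingers": 0,"xyz": [0,-0.006,0.03],"twist": [0,0,0]},
    {"fingers": 0,"xyz": [0,0,0.04],"twist": [0,0,0]},
    {"fingers": 0,"xyz": [0,0,0.02],"twist": [0,0,0]},
    {"fingers": 0,"xyz": [0,0,0.0035],"twist": [0,0,0]},
    {"fingers": 0,"xyz": [0,0,0.0035],"twist": [0,0,0]},
    {"fingers": 0,"xyz": [0,0,0],"twist": [0,0,0]},
    {"fingers": 0,"xyz": [0,0,0],"twist": [0,0,0]}
  ]
}}

```text
t: 8.72
ee_pos: [0.5506, -0.0441, 0.0862]
tool_rot: [-0.031, 0.976, 0.008, 0.217]
force: [1.0, -0.2, 0.5]
grip_width: 0.0
grasp_force: 0.0
```

```bash
python3 plan.py square 16
```

```text
t 8.72 now desk xyz mm [   0.9 -100.5   19.9] tool shift share [0.0029 0.005  0.0129] twist share [0.0011 0.0013 0.0006] F normal [ 1.1  -0.23  0.06] w 4.3981816516691104e-05
```

Request:
{"api": "drive_tool", "payload": {
  "steps": [
    {"fingers": 0,"xyz": [0,0.003,0.0035],"twist": [0,0,0]},
    {"fingers": 0,"xyz": [0,0,0.0035],"twist": [0,0,0]},
    {"fingers": 0,"xyz": [0,0,0.0035],"twist": [0,0,0]},
    {"fingers": 0,"xyz": [0,0,0.0035],"twist": [0,0,0]},
    {"fingers": 0,"xyz": [0,0,0],"twist": [0,0,0]},
    {"fingers": 0,"xyz": [0,0,0],"twist": [0,0,0]}
  ]
}}

```text
t: 9.48
ee_pos: [0.5524, -0.0433, 0.0823]
tool_rot: [-0.031, 0.976, 0.007, 0.217]
force: [-1.1, -3.5, 4.0]
grip_width: -0.0005
grasp_force: 2.3
```

```bash
python3 plan.py square 16
```

```text
t 9.47 now desk xyz mm [  0.8 -99.9  15.5] tool shift share [ 0.0028  0.0031 -0.0016] twist share [0.0009 0.0011 0.0004] F normal [ 0.54 -3.42  4.19] w -0.00046756252570008815
```

Request:
{"api": "drive_tool", "payload": {
  "steps": [
    {"fingers": 0,"xyz": [0,0,0.0025],"twist": [0,0,0]},
    {"fingers": 0,"xyz": [0,0,0.0025],"twist": [0,0,0]},
    {"fingers": 0,"xyz": [0,0,0],"twist": [0,0,0]},
    {"fingers": 0,"xyz": [0,0,0],"twist": [0,0,0]}
  ]
}}

```text
t: 9.98
ee_pos: [0.553, -0.0432, 0.0809]
tool_rot: [-0.031, 0.976, 0.008, 0.217]
force: [-1.1, -2.9, 6.2]
grip_width: -0.0003
grasp_force: 2.8
```

```bash
python3 plan.py square 16
```

```text
t 9.97 now desk xyz mm [  0.8 -99.8  14. ] tool shift share [ 0.0028  0.0028 -0.0068] twist share [0.001  0.0011 0.0005] F normal [ 1.43 -2.84  6.17] w -0.0003025768741252342
```

Request:
{"api": "drive_tool", "payload": {
  "steps": [
    {"fingers": 0,"xyz": [0,0,0.0017],"twist": [0,0,0]},
    {"fingers": 0,"xyz": [0,0,0],"twist": [0,0,0]},
    {"fingers": 0,"xyz": [0,0,0],"twist": [0,0,0]}
  ]
}}

```text
t: 10.35
ee_pos: [0.5531, -0.0433, 0.0805]
tool_rot: [-0.031, 0.976, 0.007, 0.217]
force: [-2.6, -3.7, 7.7]
grip_width: -0.0001
grasp_force: 4.3
```

```bash
python3 plan.py square 16
```

```text
t 10.35 now desk xyz mm [  0.8 -99.9  13.6] tool shift share [ 0.0028  0.0029 -0.008 ] twist share [0.0009 0.0012 0.0005] F normal [ 0.7  -3.56  8.19] w -0.00013362943973782562
```

Request:
{"api": "drive_tool", "payload": {
  "steps": [
    {"fingers": 0,"xyz": [0,0,0.0013],"twist": [0,0,0]},
    {"fingers": 0,"xyz": [0,0,0],"twist": [0,0,0]},
    {"fingers": 0,"xyz": [0,0,0],"twist": [0,0,0]}
  ]
}}

```text
t: 10.72
ee_pos: [0.5532, -0.0432, 0.0804]
tool_rot: [-0.031, 0.976, 0.007, 0.217]
force: [-6.9, -3.7, 13.3]
grip_width: -0.0003
grasp_force: 7.6
```

```bash
python3 plan.py square 16
```

```text
t 10.72 now desk xyz mm [  0.8 -99.9  13.5] tool shift share [ 0.0028  0.0029 -0.0085] twist share [0.0007 0.0014 0.0006] F normal [-0.84 -3.3  15.06] w -0.0002871122039484436
```

Square is at its stop (15 N, rigid). Retracting and going to the bar key.

Request:
{"api": "drive_tool", "payload": {
  "steps": [
    {"fingers": 0,"xyz": [0,0,-0.015],"twist": [0,0,0]},
    {"fingers": 0,"xyz": [0,0,-0.06],"twist": [0,0,0]},
    {"fingers": 0,"xyz": [0,0,-0.06],"twist": [0,0,0]},
    {"fingers": 0,"xyz": [0,0,0],"twist": [0,0,0]},
    {"fingers": 0,"xyz": [0,0.06,0],"twist": [0,0,0]},
    {"fingers": 0,"xyz": [0,0.12,0],"twist": [0,0,0]},
    {"fingers": 0,"xyz": [0,0.12,0],"twist": [0,0,0]},
    {"fingers": 0,"xyz": [0,0.1,0],"twist": [0,0,0]},
    {"fingers": 0,"xyz": [0,0.043,0],"twist": [0,0,0]},
    {"fingers": 0,"xyz": [0,0,0],"twist": [0,0,0]},
    {"fingers": 0,"xyz": [0,0,0],"twist": [0,0,0]},
    {"fingers": 0,"xyz": [0,0,0],"twist": [0,0,0]}
  ]
}}

```text
t: 12.22
ee_pos: [0.5275, 0.0875, 0.1166]
tool_rot: [-0.031, 0.976, 0.007, 0.217]
force: [-0.9, -0.5, 0.5]
grip_width: -0.0001
grasp_force: 0.0
```

```bash
python3 plan.py bar 22
python3 - <<'E'
from bench import *
import cv2
a=cv2.resize(capture("scene")["image"][120:280,240:400,::-1],None,fx=2.5,fy=2.5)
b=cv2.resize(capture("top")["image"][180:340,180:340,::-1],None,fx=2.5,fy=2.5)
cv2.imwrite("pics/h4.png",cv2.hconcat([a,b]))
E
```

```text
t 12.22 now desk xyz mm [ 0.4 32.3 53.6] tool shift share [0.0014 0.0024 0.1053] twist share [ 0.0007  0.0008 -0.0001] F normal [-0.65 -0.39  0.86] w -5.0300120866858856e-05
```

View pics/h4.png

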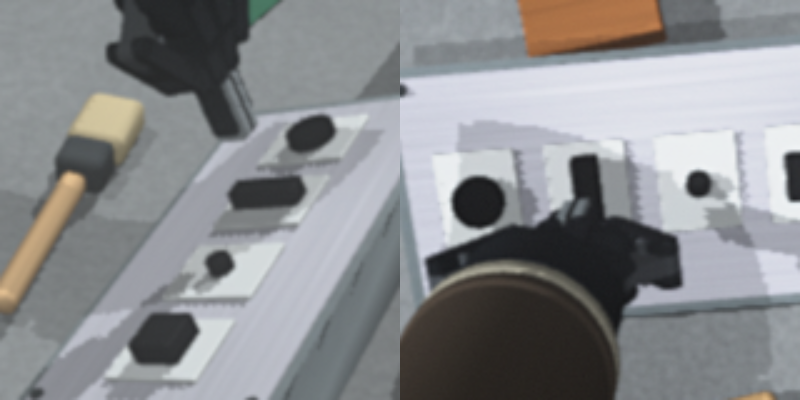

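The tip is over the bar key (right view: tip about (578,205), cap about (588,185)), and all keys are up. Descending to 20 mm.

Request:
{"api": "drive_tool", "payload": {
  "steps": [
    {"fingers": 0,"xyz": [0,0.002,0.04],"twist": [0,0,0]},
    {"fingers": 0,"xyz": [0,0,0.05],"twist": [0,0,0]},
    {"fingers": 0,"xyz": [0,0,0.012],"twist": [0,0,0]},
    {"fingers": 0,"xyz": [0,0,0.0035],"twist": [0,0,0]},
    {"fingers": 0,"xyz": [0,0,0.0035],"twist": [0,0,0]},
    {"fingers": 0,"xyz": [0,0,0],"twist": [0,0,0]},
    {"fingers": 0,"xyz": [0,0,0],"twist": [0,0,0]}
  ]
}}

```text
t: 13.2
ee_pos: [0.5414, 0.09, 0.0875]
tool_rot: [-0.031, 0.976, 0.008, 0.217]
force: [0.2, -0.2, -0.8]
grip_width: 0.0001
grasp_force: 0.0
```

```bash
python3 plan.py bar 16
```

```text
t 13.2 now desk xyz mm [ 0.7 33.9 21.3] tool shift share [ 0.0025 -0.0029  0.0177] twist share [0.0012 0.0013 0.0006] F normal [-0.18 -0.22 -0.82] w 8.1020387390412e-05
```

Request:
{"api": "drive_tool", "payload": {
  "steps": [
    {"fingers": 0,"xyz": [0,-0.002,0.0035],"twist": [0,0,0]},
    {"fingers": 0,"xyz": [0,0,0.0035],"twist": [0,0,0]},
    {"fingers": 0,"xyz": [0,0,0.0035],"twist": [0,0,0]},
    {"fingers": 0,"xyz": [0,0,0.0035],"twist": [0,0,0]},
    {"fingers": 0,"xyz": [0,0,0],"twist": [0,0,0]},
    {"fingers": 0,"xyz": [0,0,0],"twist": [0,0,0]}
  ]
}}

```text
t: 13.95
ee_pos: [0.5431, 0.0895, 0.0834]
tool_rot: [-0.032, 0.976, 0.008, 0.217]
force: [-1.6, -0.9, 2.3]
grip_width: -0.0002
grasp_force: 1.3
```

```bash
python3 plan.py bar 16
```

```text
t 13.95 now desk xyz mm [ 0.6 33.3 16.9] tool shift share [ 0.0019 -0.0009  0.0031] twist share [0.0011 0.001  0.0006] F normal [-0.51 -0.8   2.83] w -0.00019610819134923804
```

Request:
{"api": "drive_tool", "payload": {
  "steps": [
    {"fingers": 0,"xyz": [0,0,0.0035],"twist": [0,0,0]},
    {"fingers": 0,"xyz": [0,0,0.0035],"twist": [0,0,0]},
    {"fingers": 0,"xyz": [0,0,0.0035],"twist": [0,0,0]},
    {"fingers": 0,"xyz": [0,0,0],"twist": [0,0,0]},
    {"fingers": 0,"xyz": [0,0,0],"twist": [0,0,0]}
  ]
}}

```text
t: 14.58
ee_pos: [0.5445, 0.0896, 0.0806]
tool_rot: [-0.032, 0.976, 0.008, 0.217]
force: [-1.9, -1.4, 4.7]
grip_width: -0.0
grasp_force: 2.4
```

```bash
python3 plan.py bar 16
```

```text
t 14.57 now desk xyz mm [ 0.6 33.3 13.8] tool shift share [ 0.002  -0.0009 -0.0074] twist share [0.0011 0.001  0.0007] F normal [ 0.21 -1.3   5.13] w -4.6785509543856185e-05
```

Request:
{"api": "drive_tool", "payload": {
  "steps": [
    {"fingers": 0,"xyz": [0,0,0.0025],"twist": [0,0,0]},
    {"fingers": 0,"xyz": [0,0,0.0017],"twist": [0,0,0]},
    {"fingers": 0,"xyz": [0,0,0],"twist": [0,0,0]},
    {"fingers": 0,"xyz": [0,0,0],"twist": [0,0,0]}
  ]
}}

```text
t: 15.08
ee_pos: [0.545, 0.0897, 0.0794]
tool_rot: [-0.032, 0.976, 0.008, 0.217]
force: [-2.1, -2.1, 4.8]
grip_width: 0.0001
grasp_force: 2.9
```

```bash
python3 plan.py bar 16
```

```text
t 15.07 now desk xyz mm [ 0.6 33.3 12.5] tool shift share [ 0.002  -0.001  -0.0116] twist share [0.0012 0.001  0.0007] F normal [ 0.05 -1.96  5.29] w 6.0284112351407767e-05
```

Request:
{"api": "drive_tool", "payload": {
  "steps": [
    {"fingers": 0,"xyz": [0,0,0.0017],"twist": [0,0,0]},
    {"fingers": 0,"xyz": [0,0,0.0013],"twist": [0,0,0]},
    {"fingers": 0,"xyz": [0,0,0],"twist": [0,0,0]},
    {"fingers": 0,"xyz": [0,0,0],"twist": [0,0,0]}
  ]
}}

```text
t: 15.58
ee_pos: [0.5452, 0.0897, 0.0791]
tool_rot: [-0.032, 0.976, 0.008, 0.217]
force: [-10.1, -1.7, 16.3]
grip_width: -0.0
grasp_force: 9.1
```

```bash
python3 plan.py bar 16
```

```text
t 15.57 now desk xyz mm [ 0.6 33.3 12.1] tool shift share [ 0.0021 -0.001  -0.0129] twist share [0.0011 0.0015 0.0008] F normal [-2.35 -1.06 19.07] w -1.956336505948699e-05
```

At the stop with 19 N. I'll ease off slightly, hold for 2 s, then release.

Request:
{"api": "drive_tool", "payload": {
  "steps": [
    {"fingers": 0,"xyz": [0,0,-0.0005],"twist": [0,0,0]},
    {"fingers": 0,"xyz": [0,0,0],"twist": [0,0,0]},
    {"fingers": 0,"xyz": [0,0,0],"twist": [0,0,0]},
    {"fingers": 0,"xyz": [0,0,0],"twist": [0,0,0]},
    {"fingers": 0,"xyz": [0,0,0],"twist": [0,0,0]},
    {"fingers": 0,"xyz": [0,0,0],"twist": [0,0,0]},
    {"fingers": 0,"xyz": [0,0,0],"twist": [0,0,0]},
    {"fingers": 0,"xyz": [0,0,0],"twist": [0,0,0]},
    {"fingers": 0,"xyz": [0,0,0],"twist": [0,0,0]},
    {"fingers": 0,"xyz": [0,0,0],"twist": [0,0,0]},
    {"fingers": 0,"xyz": [0,0,0],"twist": [0,0,0]},
    {"fingers": 0,"xyz": [0,0,0],"twist": [0,0,0]},
    {"fingers": 0,"xyz": [0,0,0],"twist": [0,0,0]},
    {"fingers": 0,"xyz": [0,0,0],"twist": [0,0,0]}
  ]
}}

```text
t: 17.32
ee_pos: [0.5452, 0.0897, 0.0792]
tool_rot: [-0.032, 0.976, 0.008, 0.217]
force: [-7.7, -2.1, 13.2]
grip_width: 0.0
grasp_force: 7.9
```

```bash
python3 plan.py bar 16
```

```text
t 17.32 now desk xyz mm [ 0.7 33.3 12.2] tool shift share [ 0.0022 -0.0011 -0.0127] twist share [0.0011 0.0014 0.0008] F normal [-1.51 -1.59 15.23] w 4.090615331685536e-06
```

Request:
{"api": "drive_tool", "payload": {
  "steps": [
    {"fingers": 0,"xyz": [0,0,-0.015],"twist": [0,0,0]},
    {"fingers": 0,"xyz": [0,0,-0.06],"twist": [0,0,0]},
    {"fingers": 0,"xyz": [0,0,-0.1],"twist": [0,0,0]},
    {"fingers": 0,"xyz": [0,0,-0.1],"twist": [0,0,0]},
    {"fingers": 0,"xyz": [0,0,0],"twist": [0,0,0]},
    {"fingers": 0,"xyz": [0,0,0],"twist": [0,0,0]},
    {"fingers": 0,"xyz": [0,0,0],"twist": [0,0,0]},
    {"fingers": 0,"xyz": [0,0,0],"twist": [0,0,0]}
  ]
}}

```text
t: 18.32
ee_pos: [0.5102, 0.0875, 0.1527]
tool_rot: [-0.032, 0.976, 0.008, 0.216]
force: [0.5, -0.4, -0.2]
grip_width: 0.0001
grasp_force: 0.0
```

```bash
python3 plan.py bar 16
python3 - <<'E'
from bench import *
import cv2
cv2.imwrite("pics/end.png",capture("scene")["image"][:,:,::-1])
E
```

```text
t 18.32 now desk xyz mm [ 0.  33.3 93.6] tool shift share [ 1.000e-04 -1.600e-03  2.587e-01] twist share [0.0013 0.0002 0.0009] F normal [ 0.36 -0.39 -0.38] w 5.784879931095533e-05
```

View pics/end.png

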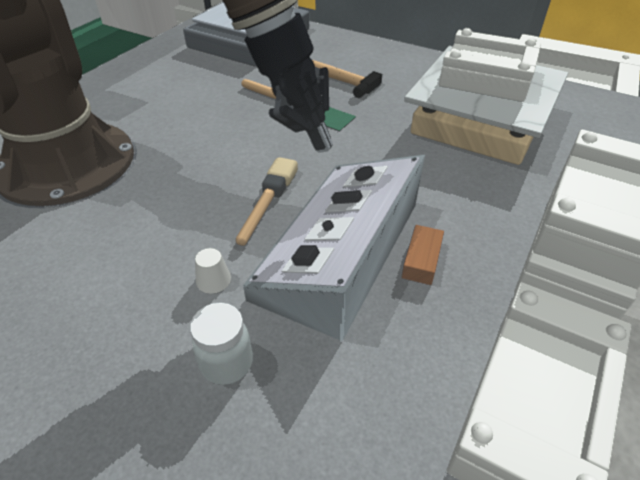

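The final view shows all four keys up, the arm clear, and brush (268,200), plug (210,270), jar (221,343) and block (424,254) where they started.

```bash
python3 -c "
from bench import *
print(sign_off())"
```

```text
the job is handed in; nothing more can be done
None
```

I pressed and released the round key, then the square key, then held the bar key down for about 2 s and let it up. The highest force I read was about 19 N, and the small key and bystanders were left alone. The job was handed in at about 18 s; sign-off returned no verdict.

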